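Seat the tube rack and hold the stoppering press closed

ROBOT

A 6-joint arm with a two-finger parallel gripper is mounted at the origin on the work surface. World frame = base frame: x ahead of the robot, y to its left, z up, the work surface at z = 0. Lengths are in m, angles in rad, forces in N, time in s.
With the tool pointing down it reaches from about 0.325 to 0.85 m from the base axis. Payload 4.4 kg.
Tool frame: the origin (TCP) lies midway between the tips of the shut fingers; the grasp point (between the pads) lies 19 mm behind it; z points along the fingers, y is the line along which they close (so a half turn about z gives the same grasp; the last joint's range is limited). The gripper opens to 94 mm and grips with 3 to 60 N. Pads are 16 mm wide; open, the fingers measure 119 mm over their backs; the gripper's body (75 mm by 177 mm) begins 78 mm behind the grasp point.
Start: joints at [1.038, 0.207, 1.542, -0, 1.393, -0.15], TCP at [0.215, 0.533, 0.205] pointing down, gripper open.
Joint ranges: [-2.73, 2.73], [-0.86, 2.22], [0.23, 2.46], [-1.11, 4.25], [0.08, 2.63], [-2.82, 2.82]. Speed limits (rad/s): [2.79, 2.79, 3.14, 3.14, 3.14, 3.14].

INTERFACE

Orientations are given as a rotation vector (axis times angle).
In Python, from cell import ctrl gives the robot as it stands.
- The arm moves only by the shell command python3 -m jog 'ROWS' [FORCE]. ROWS is a JSON object of lists of equal length, an entry for each row: "travel": the shift along the tool's x, y, z in mm, a list of three; "dr": the turn, a rotation vector about the tool's x, y, z in rad, a list of three; "claw": the closure, from 0 (fully open) to 1 (shut). In form: {"travel": [[tx, ty, tz], ...], "dr": [[rx, ry, rz], ...], "claw": [claw, ...]}. A call has 1 to 8 rows; each row is the pose to reach, as a shift and turn from the pose commanded when the call began, along the tool's axes at that moment; what a row does not reach only later rows make up. A row lasts 1/8 s, in which the tool goes at most 62.5 mm and 10.7 degrees, less where a joint would pass 70% of its speed; a pose out of reach is approached as far as the arm can. A call with a gripper value outside its range is refused whole. The fingers move at their own pace and stop on an object; FORCE is the grip in N (left out, the last holds). Time passes only in rows, so rows that repeat a pose let the fingers close. It gives the time, the measured TCP pose, the force, the opening and the grip force at its end, in the units of the state.
- ctrl.state(): the state, without advancing time (a new reading comes with each control period).
- ctrl.read_camera(name): name is "side" or "top" or "wrist"; returns the picture (480x640x3 uint8, red, green, blue); there is no depth.
- ctrl.camera_params(name): a dict with "fovy" (degrees; the focal length in pixels is half the picture's height over the tangent of half this angle, whatever the lens; pixels are square), "cx", "cy" (the principal point, pixels), "k1" (the pictures are not rectified: a ray, as slopes to the right and down, at radius r is drawn at 1 + k1 r^2 times it, then the intrinsics apply), "pose" (4x4, takes a point from camera to world coordinates); the wrist camera has in their place "T_tool_cam" (4x4, takes a point from camera to tool coordinates, whose origin is the TCP and whose axes are the flange's). Camera axes: x right, y down, z forward; pixel columns grow to the right and rows downward; lengths in m; the calibration is good to about 2 mm. A picture is of the moment at which its call begins: read the wrist's pose just before it. camera_params takes no time and is no camera call.
- ctrl.finish_job(): hands the job in; it is judged then, once.
The state is a dict: "time": time; "qpos": joint angles; "dq": joint speeds; "joint_efforts": joint torques, N m; "position": TCP position; "tool_rot": TCP orientation; "wrist_force": force on the tool from outside, world axes, zero at the start; "torque": the same for the moment, N m; "finger_gap": finger opening in m; "grasp_force": force on a finger pad.
Only numpy, scipy, OpenCV 4.12 (cv2) and the standard library are available. Lean on these libraries where they do the work, as an engineer would, in place of code of your own. Each camera call takes 0.05 s, during which the arm holds its last target. There are 200 camera calls.

TASK

Close the stoppering press on the rack of sample tubes: press the green treadle down to its stop so that it pushes the rack home, and let it spring back up; then flip the red safety catch all the way up and over, and only then pull the lever by its blue grip towards the operator to its stop. The lever springs back, so keep hold of it there with the gripper: the program finishes while holding it fully pulled. Leave everything else on the bench where it stands.

Things in the scene. Friction and masses are not known exactly. Their poses are not given: they have to be found in the camera images.
- press: Cream stoppering press for sample tubes, fixed, turned up to 15 degrees. Base plate 235 x 330 x 12 mm. Origin on the table below the lever's hinge; x points from the operator (robot) side to the back, y left from lever to rack bay, z up: 'press' coordinates below, in mm. The bay's crosshead (190 high, front at x 95, y 88 to 242) stands left of the lever, behind the treadle.
- treadle (a joint): Angle of the green spring treadle (rad): 0 = up at rest, 0.30 = down on its stop. A ribbed plate 70 mm wide, 8 mm thick, reaching 105 mm towards the operator from its hinge (parallel to y) at press (75, 165, 85). About 4 N at the pad start it, 10 N hold it at the stop; it springs back when let go. Going down, it pushes the tube rack home.
- treadle_pad (a point): Where to press the treadle: on top of the plate, 80 mm from its hinge and 25 mm from its free end, in the middle of its width. It goes down about 24 mm to the stop. Nothing stands within 50 mm of it above the plate.
- rack (a joint): How far the white rack with 15 capped tubes has slid back in the press's bay (m): starts at 0 to 0.004, about 0.014 when the treadle has pushed it home (end of track 0.016). Friction holds it where it is left.
- catch (a joint): Angle of the red safety catch (rad): 0 to 0.12 at the start = lying about level across the front of the lever, blocking it; 1.9 = flipped up and over towards press +y to its stop, just past vertical. Friction (under 1 N at the tab) keeps it where it is left. Hinge parallel to press x, so the tab moves in press y and z only.
- catch_tab (a point): Centre of the red tab at the catch's free end, where to pinch it: 14 mm thick along press x, 40 mm along the catch, 22 mm high; 85 mm from the catch hinge, at press (15, -50, 105) when the catch is at 0. Pinched from above on its -x and +x faces it turns between the fingers as the catch swings. 40 mm free in front and behind.
- catch_hinge (a point): Axis of the catch's hinge, at press (15, 35, 105).
- lever (a joint): Angle of the spring lever (rad): 0 = at rest, leaning 1.0 rad back from vertical, away from the operator; 1.1 = pulled fully towards the operator (press -x), at its stop, 0.1 rad past vertical. Hinge parallel to press y. The grip needs about 6 N to start and 9 N at the stop; it flies back when let go. It lowers the press plate on the tubes.
- lever_hinge (a point): Axis of the lever's hinge, at press (0, 0, 60).
- lever_grip (a point): Blue round grip of the lever, 22 mm thick, 90 mm long, level, parallel to press y. The point is its centre, 160 mm from the hinge axis, 55 mm to the -y side of the steel arm: press (135, -55, 146) at rest, (-16, -55, 219) fully pulled. Pinched from above on its -x and +x sides it turns between the fingers as the lever swings.
- stopper_jar: Bystander: small amber stopper jar, 38 mm across, 50 mm tall, standing loose on the press's base plate between lever and rack bay; origin at its underside.
- phone: Bystander: black smartphone 155 x 75 x 9 mm lying on the table near the press; origin at its underside.
- spare_rack: Bystander: loose white rack with capped tubes, 100 x 200 mm, 94 mm tall; origin at its underside.
- sanitizer: Bystander: clear pump bottle with blue band, 66 mm across, 193 mm tall; origin at its underside.
- specimen_cup: Bystander: white specimen cup with yellow lid, 60 mm across, 70 mm tall; origin at its underside.

How it is judged:
By the outcome, as a careful person would: the job done as asked, in the order asked, and still so for the second after the job is handed in, while the arm keeps its last pose, push and grip.
It also fails if it takes over 58 s, if anything falls off the work surface, if the arm or the gripper's body presses on something with over 40 N, if the wrist force passes 120 N, or if a joint passes its speed limit or range.

## Working session

There is one attempt and no reset: what is moved stays moved. The work goes in short steps, Python scripts to look and compute and a shell command to move; the robot and the scene stay as the last step left them, time stands still between calls to the robot, and variables do not carry over. Pictures are saved under pics/ and viewed, at most 10 in all, crops included, and the job is handed in when it is done.

```bash
ls; mkdir -p pics; cat > h.py <<'E'
import numpy as np, cv2
from scipy.spatial.transform import Rotation as R
from cell import ctrl
def snap(name,fn):
    s=ctrl.state(); im=ctrl.read_camera(name); cv2.imwrite('pics/'+fn,im[:,:,::-1]); return im,s
def cam(name,s=None):
    p=ctrl.camera_params(name)
    if name=='wrist':
        T=np.eye(4);T[:3,:3]=R.from_rotvec(s['tool_rot']).as_matrix();T[:3,3]=s['position']
        P=T@np.array(p['T_tool_cam'])
    else: P=np.array(p['pose'])
    f=240/np.tan(np.radians(p['fovy'])/2)
    K=np.array([[f,0,p['cx']],[0,f,p['cy']],[0,0,1]])
    return K,np.array([p['k1'],0,0,0,0.]),P
def ray(c,uv):
    K,d,P=c
    n=cv2.undistortPoints(np.array([[uv]],float),K,d)[0,0]
    v=P[:3,:3]@np.array([n[0],n[1],1]); return P[:3,3],v/np.linalg.norm(v)
def proj(c,pts):
    K,d,P=c; M=np.linalg.inv(P)
    return cv2.projectPoints(np.array(pts,float).reshape(-1,3),cv2.Rodrigues(M[:3,:3])[0],M[:3,3],K,d)[0][:,0]
def tri(rays):
    A=0;b=0
    for o,v in rays:
        Q=np.eye(3)-np.outer(v,v);A=A+Q;b=b+Q@o
    p=np.linalg.solve(A,b); return p,[float(np.linalg.norm((np.eye(3)-np.outer(v,v))@(p-o))) for o,v in rays]
def atz(c,uv,z):
    o,v=ray(c,uv); return o+v*(z-o[2])/v[2]
E
python3 - <<'E'
from h import *
s=ctrl.state();print(s)
for n in('top','side'):
    snap(n,n+'0.png');print(n,ctrl.camera_params(n))
print(ctrl.camera_params('wrist'))
E
```

```text
pics
{'time': 0.0, 'qpos': array([ 1.03750472e+00,  2.07427663e-01,  1.54293396e+00, -4.73073517e-06,
        1.39348358e+00, -1.50493429e-01]), 'dq': array([ 0.00137551, -0.00053077, -0.0006966 ,  0.0008346 , -0.00023801,
        0.00131515]), 'joint_efforts': array([-1.54093519e-03, -3.70890534e+01, -2.81409323e+01,  6.96533499e-02,
        3.61462310e-02, -1.53971127e-04]), 'position': array([0.21437067, 0.53268465, 0.20429594]), 'tool_rot': array([-0.59748893, -3.08348556,  0.00333516]), 'wrist_force': array([-0.89855624,  0.36898055,  0.34477957]), 'torque': array([-0.005926  , -0.01813402,  0.04182   ]), 'grasp_force': 0.0, 'finger_gap': 0.09407684841187948}
top {'fovy': 57.529382603075454, 'cx': 316.29891797988967, 'cy': 239.02858688853794, 'k1': -0.10536384417301488, 'pose': array([[-9.62720438e-02, -9.66983036e-01,  2.35956568e-01,
         2.69588013e-01],
       [-9.95337423e-01,  9.21150340e-02, -2.86048096e-02,
        -1.75755866e-04],
       [ 5.92521832e-03, -2.37610246e-01, -9.71342505e-01,
         1.36359982e+00],
       [ 0.00000000e+00,  0.00000000e+00,  0.000000
[... 165 characters left out ...]
[ 0.96388284, -0.11000048,  0.2425485 ,  0.22867889],
       [-0.26522842, -0.4790901 ,  0.83673566, -1.09605319],
       [ 0.02416126, -0.87084589, -0.49096198,  0.74919879],
       [ 0.        ,  0.        ,  0.        ,  1.        ]])}
{'fovy': 70.5433536554912, 'cx': 319.46464229826887, 'cy': 239.7089486942588, 'k1': 0.006744725116684695, 'T_tool_cam': array([[ 7.74700073e-04, -9.72189637e-01, -2.34193742e-01,
         6.74600672e-02],
       [ 9.99999595e-01,  6.45822562e-04,  6.26992658e-04,
         8.58936828e-04],
       [-4.58308163e-04, -2.34194133e-01,  9.72189744e-01,
        -1.79607508e-01],
       [ 0.00000000e+00,  0.00000000e+00,  0.00000000e+00,
         1.00000000e+00]])}
```

View pics/top0.png

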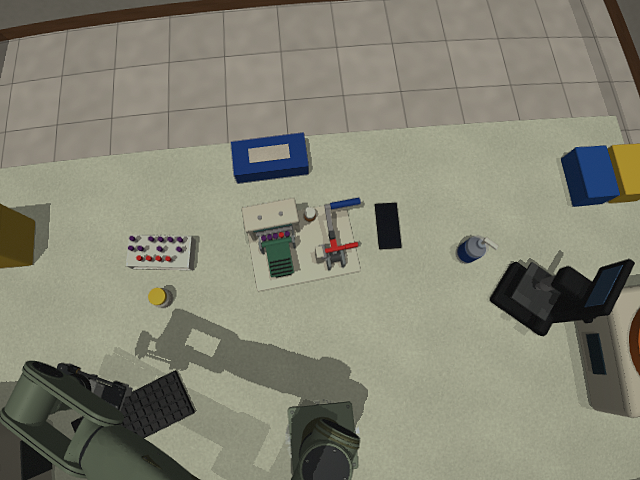

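View pics/side0.png

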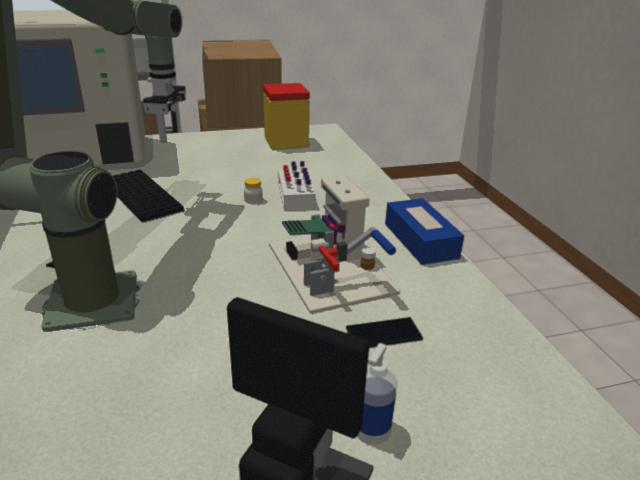

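The top view shows the press at about (300, 245): treadle (280, 258), red catch tab (348, 245), blue grip (345, 203). In the side view they are at (305, 227), (330, 258) and (383, 242). I'll enlarge both views in one picture.

```bash
python3 - <<'E'
import cv2,numpy as np
a=cv2.imread('pics/top0.png')[190:295,237:369]; b=cv2.imread('pics/side0.png')[170:320,265:400]
a=cv2.resize(a,None,fx=3,fy=3,interpolation=2);b=cv2.resize(b,None,fx=3,fy=3,interpolation=2)
c=np.zeros((450,801,3),np.uint8);c[:315,:396]=a;c[:450,396:]=b
cv2.imwrite('pics/crop.png',c)
E
```

```text
(no output)
```

View pics/crop.png

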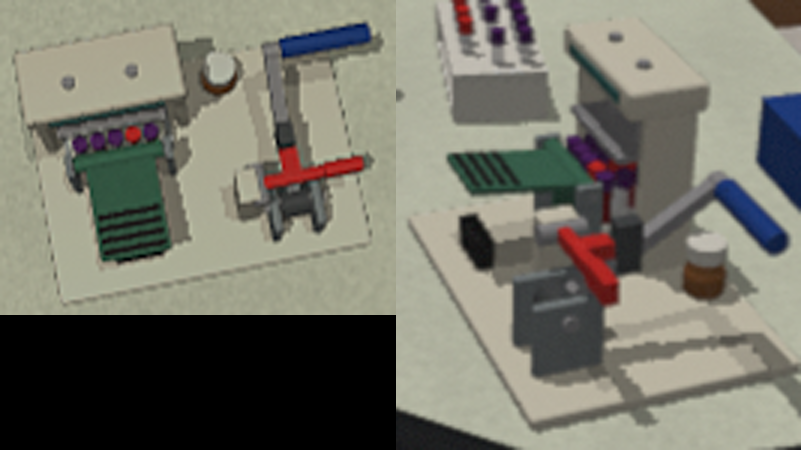

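The enlarged crop gives the grip centre, treadle free corners, crosshead top corners, red tab and base corners in both views. Next I'll triangulate them and fit the press pose.

```bash
cat > m.py <<'E'
from h import *
from scipy.optimize import least_squares
T=lambda x,y:(x/3+237,y/3+190); S=lambda x,y:((x-396)/3+265,y/3+170)
P={'grip':(T(327,41),S(751,214)),'tfR':(T(168,254),S(487,190)),'tfL':(T(101,261),S(448,154)),
'chR':(T(186,95),S(648,102)),'chL':(T(22,124),S(567,38)),'tabend':(T(366,163),S(608,290)),'baseFR':(T(372,241),S(535,420)),'baseFL':(T(63,302),S(411,222))}
ct,cs=cam('top'),cam('side')
W={}
for k,(a,b) in P.items():
    W[k],e=tri([ray(ct,a),ray(cs,b)]);print(k,(W[k]*1000).round(1),np.round(np.array(e)*1000,1))
M={'grip':(135,-55,146),'chR':(95,88,190),'chL':(95,242,190),'tabend':(15,-70,105)}
def w(p,m):
    c,s=np.cos(p[2]),np.sin(p[2]); m=np.array(m)/1000
    return np.array([p[0]+c*m[0]-s*m[1],p[1]+s*m[0]+c*m[1],m[2]])
def res(p): return np.concatenate([(proj(c,w(p,M[k]))[0]-P[k][i]) for k in M for i,c in((0,ct),(1,cs))])
r=least_squares(res,[.5,-.05,0]);print(r.x,np.degrees(r.x[2]));print(r.fun.round(1))
p=r.x
for k,m in dict(pad=(-5,165,89),tab=(15,-50,105),grip=(135,-55,146),gripend=(-16,-55,219),hinge=(15,35,105)).items(): print(k,w(p,m).round(4))
c,s=np.cos(p[2]),np.sin(p[2])
for k in W:
    d=W[k]-[p[0],p[1],0];print(k,'in press',(np.array([c*d[0]+s*d[1],-s*d[0]+c*d[1],d[2]])*1000).round(1))
E
python3 m.py
```

```text
grip [ 664.4 -133.1  147.9] [1.7 1.7]
tfR [488.4  39.2  95.2] [11.2 11.2]
tfL [478.2 106.   98. ] [2.2 2.2]
chR [620.    7.1 179.2] [7.8 7.8]
chL [602.1 164.6 172.1] [1.5 1.5]
tabend [ 545.  -160.3  114.2] [0.3 0.3]
baseFR [ 486.1 -170.2   11.2] [1.9 1.9]
baseFL [453.7 156.7   3.3] [1.6 1.6]
[ 0.52679626 -0.09069059  0.08626929] 4.9428663484673
[ 0.2 -0.9  0.   1.   1.  -1.8 -5.  -2.6  1.2 -1.9 -0.2 -5.1 -0.8 -0.1
  1.   3. ]
pad [0.5076 0.0733 0.089 ]
tab [ 0.546  -0.1392  0.105 ]
grip [ 0.666  -0.1339  0.146 ]
gripend [ 0.5156 -0.1469  0.219 ]
hinge [ 0.5387 -0.0545  0.105 ]
grip in press [133.4 -54.1 147.9]
tfR in press [-27.  132.7  95.2]
tfL in press [-31.5 200.2  98. ]
chR in press [101.3  89.4 179.2]
chL in press [ 97.  247.9 172.1]
tabend in press [ 12.1 -70.9 114.2]
baseFR in press [-47.4 -75.7  11.2]
baseFL in press [-51.5 252.8   3.3]
```

```bash
cat >> h.py <<'E'
def to(pos,yaw):
    "tool-frame travel (mm) and turn to TCP pos, pointing down, tool y at world angle yaw (deg)"
    s=ctrl.state(); R0=R.from_rotvec(s['tool_rot']).as_matrix(); a=np.radians(yaw)
    y=np.array([np.cos(a),np.sin(a),0]);z=np.array([0,0,-1.]);R1=np.column_stack([np.cross(y,z),y,z])
    print('travel',(R0.T@(np.array(pos)-s['position'])*1000).round(1),'dr',R.from_matrix(R0.T@R1).as_rotvec().round(3),'t',s['time'],'q',s['qpos'].round(2))
E
python3 -c "
from h import *
to((.44,.073,.27),95.5)"
```

```text
travel [-381.  -342.4  -65. ] dr [-0.002 -0.001 -0.479] t 0.1 q [ 1.04  0.21  1.54 -0.    1.39 -0.15]
```

```bash
python3 -m jog '{"travel":[[-381,-342,-65],[-381,-342,-65],[-381,-342,-65],[-381,-342,-65],[-381,-342,-65],[-381,-342,-65],[-381,-342,-65],[-381,-342,-65]],"dr":[[0,0,-0.479],[0,0,-0.479],[0,0,-0.479],[0,0,-0.479],[0,0,-0.479],[0,0,-0.479],[0,0,-0.479],[0,0,-0.479]],"claw":[1,1,1,1,1,1,1,1]}' 10
python3 -c "
from h import *
to((.44,.073,.27),95.5)"
```

```text
time: 1.1
position: [0.4308, 0.0923, 0.2676]
tool_rot: [-0.151, 3.138, 0.0]
wrist_force: [1.4, 0.5, -0.2]
finger_gap: 0.0173
grasp_force: 0.0
travel [ -7.4 -20.1  -2.4] dr [0. 0. 0.] t 1.1 q [ 0.01 -0.13  1.77  0.    1.51 -1.65]
```

```bash
python3 -m jog '{"travel":[[0,0,0],[0,0,0]],"dr":[[0,0,0],[0,0,0]],"claw":[1,1]}'
python3 -c "
from h import *
im,s=snap('wrist','w1.png');print(s['position'],s['tool_rot'])
np.save('w1.npy',np.r_[s['position'],s['tool_rot']])"
```

```text
time: 1.35
position: [0.43, 0.0943, 0.267]
tool_rot: [0.149, -3.137, -0.001]
wrist_force: [-0.4, -0.5, 0.3]
finger_gap: 0.0009
grasp_force: 0.0
[0.42998047 0.09427898 0.26702187] [ 1.49474506e-01 -3.13660894e+00 -1.09051323e-03]
```

View pics/w1.png

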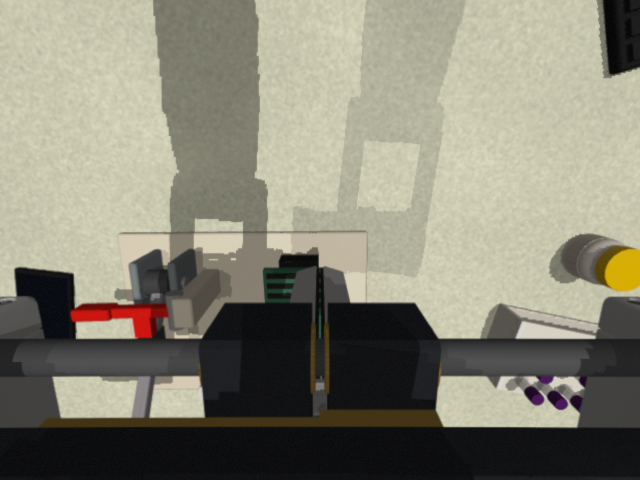

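The wrist view shows base-plate front corners at (119, 233) and (367, 231), the treadle's front −y corner at (264, 268), and the red tab tip at about (72, 313). I'll refine with these.

```bash
cat > m2.py <<'E'
exec(open('m.py').read().replace('print(','(lambda *a:0)('))
v=np.load('w1.npy');cw=cam('wrist',dict(position=v[:3],tool_rot=v[3:]))
for n,uv,z in(('bFR',(119,233),12),('bFL',(367,231),12),('tfR',(264,268),93),('tab',(72,313),110)): print(n,(atz(cw,uv,z/1000)*1000).round(1))
a,b=ray(ct,P['tfR'][0]),ray(cw,(264,268)); print('tfR',tri([a,b]))
a=ray(ct,P['tabend'][0]);print('tabend',tri([a,ray(cs,P['tabend'][1]),ray(cw,(72,313))]))
E
python3 m2.py
```

```text
bFR [ 483.1 -162.7   12. ]
bFL [449.4 159.8  12. ]
tfR [485.2  39.7  93. ]
tab [ 549.3 -159.4  110. ]
tfR (array([0.47496166, 0.04164546, 0.11809822]), [0.0021979383749058438, 0.002197938374905681])
tabend (array([ 0.54622194, -0.15875782,  0.11285784]), [0.0018720091653072982, 0.0009561949981326889, 0.0021240155815627367])
```

```bash
python3 -c "
from h import *
to((.506,.075,.115),95.8)"
```

```text
travel [-74.2 -27.4 151.9] dr [ 0.001 -0.001 -0.004] t 1.4 q [ 0.02 -0.13  1.77  0.    1.51 -1.65]
```

```bash
python3 -m jog '{"travel":[[-40,-15,0],[-74,-27,30],[-74,-27,80],[-74,-27,120],[-74,-27,152],[-74,-27,152],[-74,-27,152]],"dr":[[0,0,0],[0,0,0],[0,0,0],[0,0,0],[0,0,0],[0,0,0],[0,0,0]],"claw":[1,1,1,1,1,1,1]}'
python3 -m jog '{"travel":[[0,0,8],[0,0,16],[0,0,24],[0,0,32],[0,0,36],[0,0,36]],"dr":[[0,0,0],[0,0,0],[0,0,0],[0,0,0],[0,0,0],[0,0,0]],"claw":[1,1,1,1,1,1]}'
```

```text
time: 2.28
position: [0.5073, 0.0756, 0.1167]
tool_rot: [-0.154, 3.136, 0.0]
wrist_force: [-0.1, -0.3, 0.5]
finger_gap: 0.0005
grasp_force: 0.0
time: 3.02
position: [0.5067, 0.0744, 0.0803]
tool_rot: [0.151, -3.137, -0.0]
wrist_force: [-3.9, 0.5, 7.7]
finger_gap: 0.0003
grasp_force: 4.2
```

Contact at roughly the expected height; continue down to the stop.

```bash
python3 -m jog '{"travel":[[0,0,4],[0,0,8],[0,0,11],[0,0,11]],"dr":[[0,0,0],[0,0,0],[0,0,0],[0,0,0]],"claw":[1,1,1,1]}'
python3 -m jog '{"travel":[[0,0,2],[0,0,4],[0,0,4]],"dr":[[0,0,0],[0,0,0],[0,0,0]],"claw":[1,1,1]}'
```

```text
time: 3.52
position: [0.5075, 0.0744, 0.075]
tool_rot: [0.152, -3.138, 0.0]
wrist_force: [-15.9, 0.5, 39.7]
finger_gap: 0.0006
grasp_force: 21.4
time: 3.9
position: [0.5077, 0.0744, 0.0743]
tool_rot: [0.152, -3.138, 0.001]
wrist_force: [-24.2, 0.2, 60.8]
finger_gap: 0.0004
grasp_force: 31.9
```

```bash
python3 -m jog '{"travel":[[0,0,-5],[0,0,-15],[0,0,-30],[0,0,-60],[0,0,-110],[0,0,-140],[0,0,-140]],"dr":[[0,0,0],[0,0,0],[0,0,0],[0,0,0],[0,0,0],[0,0,0],[0,0,0]],"claw":[1,1,1,1,1,1,1]}'
python3 -c "
from h import *
to((.545,-.139,.20),5.8)"
```

```text
time: 4.78
position: [0.5089, 0.0742, 0.2072]
tool_rot: [-0.15, 3.132, -0.001]
wrist_force: [-0.3, -0.5, -0.3]
finger_gap: 0.0
grasp_force: 0.0
travel [ -15.4 -215.7    7.4] dr [0.004 0.006 1.566] t 4.775 q [-0.02  0.07  1.69 -0.    1.37 -1.69]
```

```bash
python3 -m jog '{"travel":[[-15,-60,0],[-15,-120,0],[-15,-180,0],[-15,-216,7],[-15,-216,7],[-15,-216,7],[-15,-216,7],[-15,-216,7]],"dr":[[0,0,0.18],[0,0,0.36],[0,0,0.54],[0,0,0.72],[0,0,0.9],[0,0,1.08],[0,0,1.26],[0,0,1.44]],"claw":[0.5,0.5,0.5,0.5,0.5,0.5,0.5,0.5]}'
python3 -c "
from h import *
to((.545,-.139,.20),5.8)"
```

```text
time: 5.78
position: [0.541, -0.1388, 0.1946]
tool_rot: [-1.961, -2.449, 0.002]
wrist_force: [0.1, 0.4, 0.8]
finger_gap: 0.0469
grasp_force: 0.0
travel [-1.   3.8 -5.4] dr [-0.004 -0.002  0.119] t 5.775 q [-0.41  0.18  1.59 -0.    1.37 -0.63]
```

```bash
python3 -m jog '{"travel":[[-1,4,-5],[-1,4,-5]],"dr":[[0,0,0.12],[0,0,0.12]],"claw":[0.5,0.5]}'
python3 - <<'E'
from h import *
im,s=snap('wrist','w2.png');im2,_=snap('side','side2.png')
np.save('w2.npy',np.r_[s['position'],s['tool_rot']])
c=np.zeros((600,800,3),np.uint8);c[:480,:640]=im;c[380:600,580:800]=cv2.resize(im2[170:280,280:390],(220,220))
cv2.imwrite('pics/c2.png',c[:,:,::-1]);print(s['position'],s['tool_rot'])
cw=cam('wrist',s)
hits=cv2.inRange(im,np.array([150,0,0]),np.array([255,60,60]));ys,xs=np.nonzero(hits);print(xs.min(),xs.max(),ys.min(),ys.max())
E
```

```text
time: 6.02
position: [0.5458, -0.139, 0.2005]
tool_rot: [-2.096, -2.336, 0.002]
wrist_force: [0.3, -0.5, -0.6]
finger_gap: 0.0469
grasp_force: 0.0
[ 0.5457857  -0.13901606  0.20051975] [-2.09613295e+00 -2.33642088e+00  1.54398428e-03]
313 356 153 264
```

View pics/c2.png

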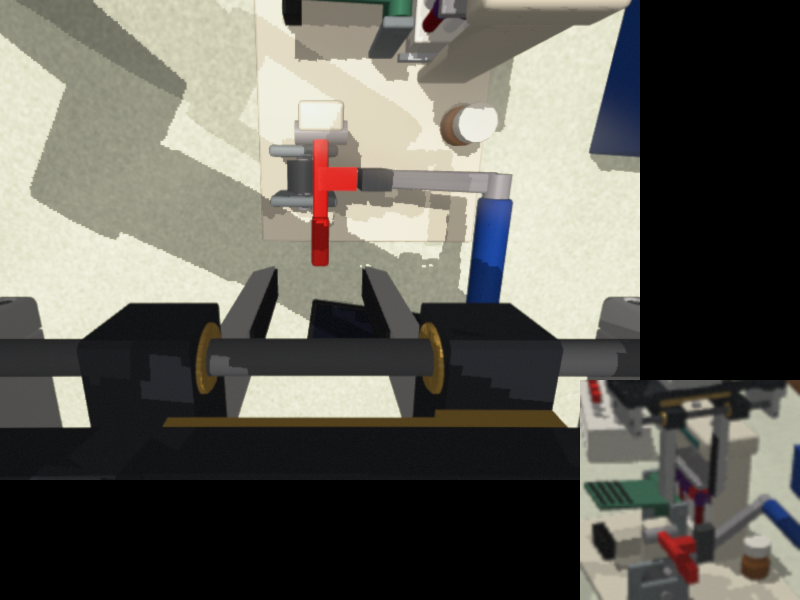

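The red catch tip is at (320, 265), centred between the fingers (inner tips near 277 and 363). The treadle is back up. I'll check the tip position along press y.

```bash
python3 - <<'E'
from h import *
v=np.load('w2.npy');s=dict(position=v[:3],tool_rot=v[3:]);cw=cam('wrist',s)
for uv in((320,265),(320,142)):print((atz(cw,uv,.112)*1000).round(1))
r=ray(cam('top'),(366/3+237,163/3+190));print(tri([r,ray(cw,(320,265))]))
to((.546,-.140,.092),5.8)
E
```

```text
[ 548.5 -156.4  112. ]
[537.8 -59.1 112. ]
(array([ 0.5494649 , -0.16266077,  0.09344173]), [0.00045104912186268316, 0.0004510491218628568])
travel [ -1.2   0.5 108.8] dr [-0.003 -0.001  0.008] t 6.125 q [-0.4   0.19  1.57 -0.    1.38 -0.51]
```

```bash
python3 -m jog '{"travel":[[0,1,40],[0,1,80],[0,1,106],[0,1,106],[0,1,106],[0,1,106],[0,1,106],[0,1,106]],"dr":[[0,0,0],[0,0,0],[0,0,0],[0,0,0],[0,0,0],[0,0,0],[0,0,0],[0,0,0]],"claw":[0.5,0.5,0.5,0.5,1,1,1,1]}' 12
python3 - <<'E'
from h import *
# swing plan in tool axes (tool x = press +y, tool z = down)
s=ctrl.state();h=np.array([.52679626,-.09069059]);print(s['position'])
for a0 in(.0,.1):
    for a in np.arange(a0,2.06,.15):
        print(a0,round(a,2),(85*np.array([np.cos(a0)-np.cos(a),-(np.sin(a)-np.sin(a0))])).round(0))
E
```

```text
time: 7.12
position: [0.5462, -0.1397, 0.0969]
tool_rot: [-2.098, -2.337, 0.004]
wrist_force: [-3.7, -1.2, 2.3]
finger_gap: 0.0137
grasp_force: 12.0
[ 0.54624414 -0.13970307  0.09688648]
0.0 0.0 [ 0. -0.]
0.0 0.15 [  1. -13.]
0.0 0.3 [  4. -25.]
0.0 0.45 [  8. -37.]
0.0 0.6 [ 15. -48.]
0.0 0.75 [ 23. -58.]
0.0 0.9 [ 32. -67.]
0.0 1.05 [ 43. -74.]
0.0 1.2 [ 54. -79.]
0.0 1.35 [ 66. -83.]
0.0 1.5 [ 79. -85.]
0.0 1.65 [ 92. -85.]
0.0 1.8 [104. -83.]
0.0 1.95 [116. -79.]
0.1 0.1 [ 0. -0.]
0.1 0.25 [  2. -13.]
0.1 0.4 [  6. -25.]
0.1 0.55 [ 12. -36.]
0.1 0.7 [ 20. -46.]
0.1 0.85 [ 28. -55.]
0.1 1.0 [ 39. -63.]
0.1 1.15 [ 50. -69.]
0.1 1.3 [ 62. -73.]
0.1 1.45 [ 74. -76.]
0.1 1.6 [ 87. -76.]
0.1 1.75 [100. -75.]
0.1 1.9 [112. -72.]
0.1 2.05 [124. -67.]
```

```bash
python3 -m jog '{"travel":[[1,0,-13],[5,0,-25],[10,0,-36],[17,0,-47],[25,0,-57],[35,0,-65],[46,0,-71],[58,0,-76]],"dr":[[0,0,0],[0,0,0],[0,0,0],[0,0,0],[0,0,0],[0,0,0],[0,0,0],[0,0,0]],"claw":[1,1,1,1,1,1,1,1]}' 12
python3 -c "
from h import *
print(ctrl.state()['position'])"
```

```text
time: 8.12
position: [0.5403, -0.0817, 0.1736]
tool_rot: [-2.099, -2.337, 0.004]
wrist_force: [-4.9, -2.3, -1.0]
finger_gap: 0.014
grasp_force: 12.0
[ 0.54030053 -0.08174001  0.17359053]
```

```bash
python3 -m jog '{"travel":[[12,0,-4],[25,0,-5],[38,0,-4],[50,0,-2],[56,0,0],[56,0,0]],"dr":[[0,0,0],[0,0,0],[0,0,0],[0,0,0],[0,0,0],[0,0,0]],"claw":[1,1,1,1,1,1]}'
python3 -m jog '{"travel":[[3,0,1],[6,0,3],[6,0,3]],"dr":[[0,0,0],[0,0,0],[0,0,0]],"claw":[1,1,1]}'
```

```text
time: 8.88
position: [0.5347, -0.0245, 0.1746]
tool_rot: [-2.097, -2.338, -0.0]
wrist_force: [-6.2, -0.4, 5.1]
finger_gap: 0.0137
grasp_force: 12.0
time: 9.25
position: [0.5342, -0.0183, 0.1724]
tool_rot: [-2.098, -2.337, -0.002]
wrist_force: [-8.6, 1.2, 8.1]
finger_gap: 0.0132
grasp_force: 12.0
```

```bash
python3 -m jog '{"travel":[[4,0,0],[8,0,0],[8,0,0]],"dr":[[0,0,0],[0,0,0],[0,0,0]],"claw":[1,1,1]}'
python3 - <<'E'
from h import *
im,s=snap('wrist','w3.png');im2,_=snap('side','side3.png');print(s['position'])
c=np.zeros((480,800,3),np.uint8);c[:,:360]=cv2.resize(im[:, 140:500],(360,480));c[:440,360:]=cv2.resize(im2[150:300,270:420],(440,440))
cv2.imwrite('pics/c3.png',c[:,:,::-1])
E
```

```text
time: 9.62
position: [0.5332, -0.0109, 0.1702]
tool_rot: [-2.098, -2.337, 0.0]
wrist_force: [-5.9, 0.6, 0.0]
finger_gap: 0.0131
grasp_force: 12.0
[ 0.53318754 -0.01094757  0.17022516]
```

View pics/c3.png

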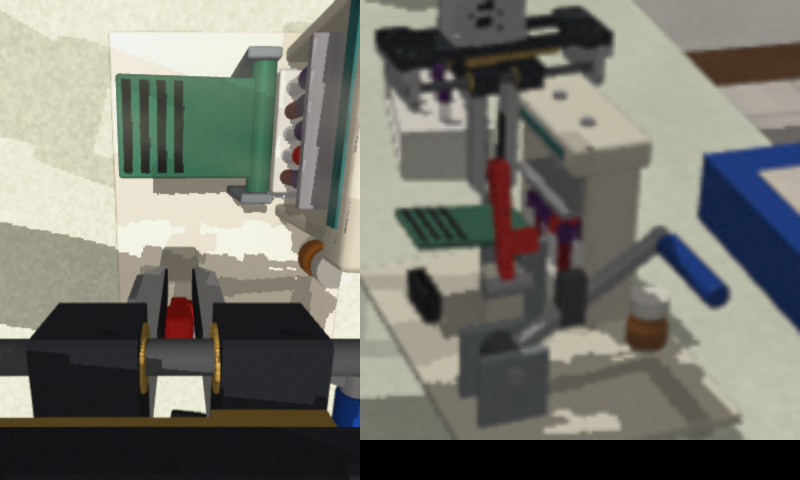

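The side view shows the catch upright at its stop, with the fingers at its +y edge. I'll release it, lift, go above the blue grip, and check the catch angle from there.

```bash
python3 -m jog '{"travel":[[0,0,0],[0,0,0],[0,0,-40],[0,0,-90],[0,0,-100],[0,0,-100]],"dr":[[0,0,0],[0,0,0],[0,0,0],[0,0,0],[0,0,0],[0,0,0]],"claw":[0.5,0.5,0.4,0.4,0.4,0.4]}'
python3 -c "
from h import *
to((.664,-.133,.25),5.8)"
```

```text
time: 10.48
position: [0.5347, -0.0118, 0.2704]
tool_rot: [2.098, 2.336, 0.003]
wrist_force: [-0.3, -0.2, -0.7]
finger_gap: 0.0563
grasp_force: 0.0
travel [-134.3  115.5   20.8] dr [0.003 0.    0.006] t 10.475 q [-0.18  0.07  1.56  0.    1.51 -0.29]
```

```bash
python3 -m jog '{"travel":[[-45,38,0],[-90,77,0],[-134,115,10],[-134,115,20],[-134,115,20],[-134,115,20]],"dr":[[0,0,0],[0,0,0],[0,0,0],[0,0,0],[0,0,0],[0,0,0]],"claw":[0.4,0.4,0.4,0.4,0.4,0.4]}'
python3 - <<'E'
from h import *
im,s=snap('wrist','w4.png');im2,_=snap('side','side4.png');print(s['position'],s['tool_rot'])
np.save('w4.npy',np.r_[s['position'],s['tool_rot']])
c=np.zeros((480,800,3),np.uint8);c[:,:480]=im[:,0:480];c[:320,480:]=cv2.resize(im2[190:290,280:380],(320,320))
cv2.imwrite('pics/c4.png',c[:,:,::-1])
p=[.5275,-.0905,np.radians(5.7)]
def w(m):
    c,q=np.cos(p[2]),np.sin(p[2]); m=np.array(m)/1000
    return [p[0]+c*m[0]-q*m[1],p[1]+q*m[0]+c*m[1],m[2]]
for a in(1.6,1.7,1.8,1.9,2.0):
    L=[w((15,35-r*np.cos(a),105+r*np.sin(a))) for r in(0,105)]
    print(a,(proj(cam('wrist',s),L)).round(0).tolist(),((proj(cam('side'),L)-[280,190])*3.2+[480,0]).round(0).tolist())
to((.664,-.133,.127),5.8)
E
```

```text
time: 11.22
position: [0.6618, -0.1316, 0.2497]
tool_rot: [-2.098, -2.338, -0.0]
wrist_force: [0.3, 0.2, 0.5]
finger_gap: 0.0564
grasp_force: 0.0
[ 0.66178062 -0.13155992  0.24969481] [-2.09777549e+00 -2.33782540e+00 -8.28781348e-05]
1.6 [[194.0, 133.0], [132.0, 116.0]] [[609.0, 182.0], [611.0, 55.0]]
1.7 [[194.0, 133.0], [131.0, 97.0]] [[609.0, 182.0], [606.0, 49.0]]
1.8 [[194.0, 133.0], [130.0, 80.0]] [[609.0, 182.0], [601.0, 46.0]]
1.9 [[194.0, 133.0], [131.0, 63.0]] [[609.0, 182.0], [596.0, 44.0]]
2.0 [[194.0, 133.0], [132.0, 47.0]] [[609.0, 182.0], [591.0, 43.0]]
travel [ -1.3   1.3 124.1] dr [0.002 0.001 0.007] t 11.325 q [-0.32  0.39  1.21  0.    1.54 -0.43]
```

View pics/c4.png

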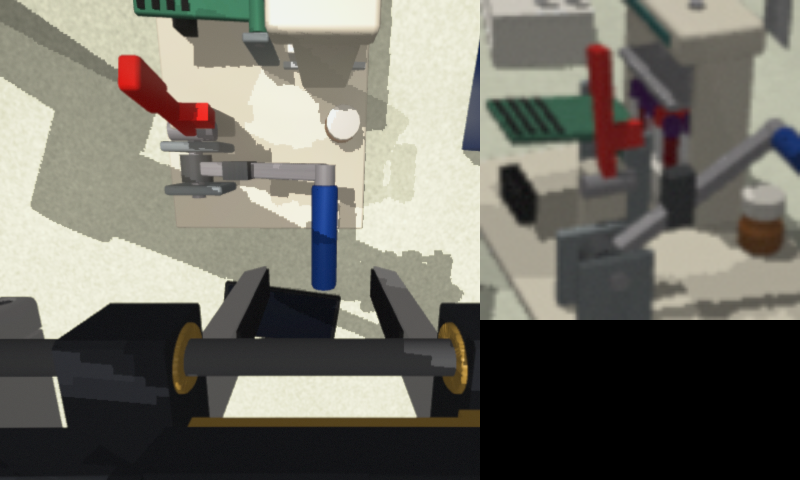

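The catch tip at (130, 70) in the wrist view matches about 1.9 rad, so it's at the stop. The blue grip is at columns 312–337 between the fingers (268–372), rows 185–290. Check, then descend.

```bash
python3 - <<'E'
from h import *
v=np.load('w4.npy');cw=cam('wrist',dict(position=v[:3],tool_rot=v[3:]))
for uv in((324,182),(324,285)): print((atz(cw,uv,.157)*1000).round(1))
print(tri([ray(cw,(324,234)),ray(cam('top'),(327/3+237,41/3+190)),ray(cam('side'),((751-396)/3+265,214/3+170))]))
E
python3 -m jog '{"travel":[[-1,3,40],[-1,3,80],[-1,3,121],[-1,3,121],[-1,3,121],[-1,3,121],[-1,3,121],[-1,3,121]],"dr":[[0,0,0],[0,0,0],[0,0,0],[0,0,0],[0,0,0],[0,0,0],[0,0,0],[0,0,0]],"claw":[0.4,0.4,0.4,0.4,1,1,1,1]}' 30
```

```text
[660.5 -81.5 157. ]
[ 670.2 -167.7  157. ]
(array([ 0.66561621, -0.12975097,  0.14518088]), [0.003591869916614916, 0.003859436020073392, 0.0021833991250574682])
time: 12.32
position: [0.6658, -0.1338, 0.1298]
tool_rot: [2.099, 2.336, -0.0]
wrist_force: [-2.0, 0.2, 4.0]
finger_gap: 0.021
grasp_force: 30.0
```

```bash
python3 -c "
import numpy as np
for a in np.arange(.07,1.2,.07): print(round(a,2),round(160*(np.sin(1-a)-np.sin(1))),-round(160*(np.cos(1-a)-np.cos(1))))"
```

```text
0.07 -6 -9
0.14 -13 -18
0.21 -21 -26
0.28 -29 -34
0.35 -38 -41
0.42 -47 -47
0.49 -57 -53
0.56 -66 -58
0.63 -77 -63
0.7 -87 -66
0.77 -98 -69
0.84 -109 -72
0.91 -120 -73
0.98 -131 -74
1.05 -143 -73
1.12 -154 -72
1.19 -165 -71
```

```bash
python3 -m jog '{"travel":[[0,-6,-9],[0,-13,-18],[0,-21,-26],[0,-29,-34],[0,-38,-41],[0,-47,-47],[0,-57,-53],[0,-66,-58]],"dr":[[0,0,0],[0,0,0],[0,0,0],[0,0,0],[0,0,0],[0,0,0],[0,0,0],[0,0,0]],"claw":[1,1,1,1,1,1,1,1]}' 40
```

```text
time: 13.32
position: [0.6065, -0.1399, 0.1901]
tool_rot: [2.091, 2.327, 0.018]
wrist_force: [11.4, 2.6, -1.5]
finger_gap: 0.0212
grasp_force: 40.0
```

```bash
python3 -m jog '{"travel":[[0,-11,-5],[0,-21,-8],[0,-32,-11],[0,-43,-14],[0,-54,-15],[0,-65,-16],[0,-77,-15],[0,-84,-14]],"dr":[[0,0,0],[0,0,0],[0,0,0],[0,0,0],[0,0,0],[0,0,0],[0,0,0],[0,0,0]],"claw":[1,1,1,1,1,1,1,1]}'
python3 -m jog '{"travel":[[0,-3,1],[0,-6,1],[0,-6,1]],"dr":[[0,0,0],[0,0,0],[0,0,0]],"claw":[1,1,1]}'
```

```text
time: 14.32
position: [0.5278, -0.1485, 0.2115]
tool_rot: [2.083, 2.32, 0.031]
wrist_force: [9.7, 9.1, 21.1]
finger_gap: 0.021
grasp_force: 40.0
time: 14.7
position: [0.521, -0.1492, 0.2107]
tool_rot: [2.084, 2.321, 0.028]
wrist_force: [7.4, 9.0, 24.2]
finger_gap: 0.0211
grasp_force: 40.0
```

```bash
python3 -m jog '{"travel":[[0,-3,-4],[0,-6,-6],[0,-6,-6]],"dr":[[0,0,0],[0,0,0],[0,0,0]],"claw":[1,1,1]}'
python3 -m jog '{"travel":[[0,-3,0],[0,-6,0],[0,-6,0]],"dr":[[0,0,0],[0,0,0],[0,0,0]],"claw":[1,1,1]}'
```

```text
time: 15.08
position: [0.5155, -0.1496, 0.2109]
tool_rot: [2.085, 2.322, 0.03]
wrist_force: [20.6, 6.7, -0.1]
finger_gap: 0.0213
grasp_force: 40.0
time: 15.45
position: [0.5149, -0.1497, 0.2109]
tool_rot: [2.079, 2.316, 0.044]
wrist_force: [35.8, 6.6, -8.7]
finger_gap: 0.0211
grasp_force: 40.0
```

```bash
python3 -m jog '{"travel":[[0,2,1],[0,2,1],[0,2,1],[0,2,1]],"dr":[[0,0,0],[0,0,0],[0,0,0],[0,0,0]],"claw":[1,1,1,1]}'
python3 - <<'E'
from h import *
im,_=snap('top','top5.png');im2,s=snap('side','side5.png')
c=np.zeros((480,800,3),np.uint8);c[:340,:400]=cv2.resize(im[180:316,220:380],(400,340));c[:400,400:]=cv2.resize(im2[170:320,270:420],(400,400))
cv2.imwrite('pics/c5.png',c[:,:,::-1])
E
```

```text
time: 15.95
position: [0.5151, -0.1497, 0.2108]
tool_rot: [2.081, 2.318, 0.039]
wrist_force: [28.4, 6.4, -1.3]
finger_gap: 0.0208
grasp_force: 40.0
```

View pics/c5.png

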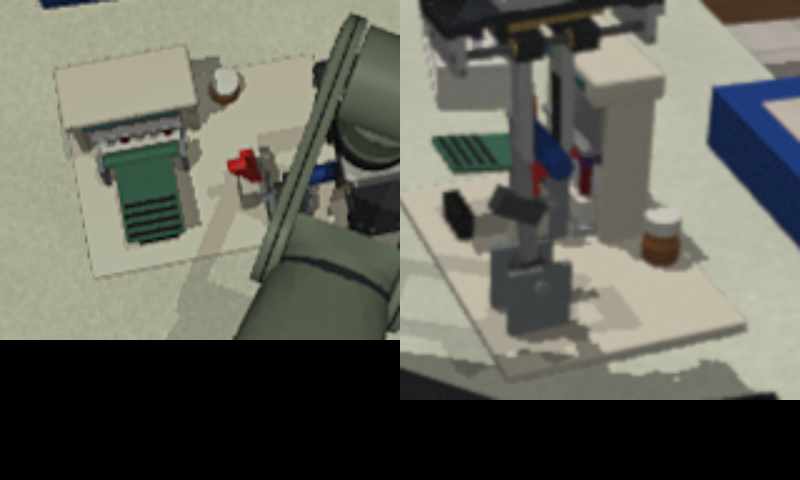

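The lever is upright in the fingers (blue grip at about (545, 150) in the side view), the press plate is down, the catch is flipped (top view (243, 165)), the treadle is up and the jar is in place. Handing in.

```bash
python3 -c "
from cell import ctrl
print(ctrl.finish_job())"
```

```text
the job is handed in; nothing more can be done
None
```

I pressed the treadle to its stop and let it spring back, flipped the catch over, and pulled the lever to its stop. The gripper still holds it there, and I handed the job in after about 16 s of the 58 s allowed. I confirmed the catch (about 1.9 rad) and the lever stop from the pictures and forces, but did not measure the rack's travel directly.

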